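# Dryness check of a case of buttons

### The job

Set the loose button case squarely on top of the column of cases, its port facing the guide tube like those below, and let go of it. Then take the gauge rod by its handle, slide it level through the guide tube into that case's port until the collar stops against the tube, draw it right out again, and present the tip for reading: hold the rod level, scale side up, with its tip about 10 cm above the middle of the dark reading plate. Finish while holding it there, with the cases and the other things on the desk left as they are.

Things in the scene. Friction and masses are not known exactly. Their poses are not given: they have to be found in the camera images.
- stand: fixed plywood stand (base plate 190 x 90 mm, 12 mm thick) carrying the column of cases and, on a post, a level aluminium guide tube; origin under the column's centre, on the desk; x = direction in which the rod is inserted (from tube to column), z up
- tube_mouth (a point): centre of the guide tube's open mouth, where the rod enters and the collar stops; 112 mm from the column's centre along the stand's -x, 124.5 mm above the desk; axes as the stand's. Tube 50 mm long, bore 17 mm, outside 34 mm, ends 12 mm before the cases, in line with the third case's port
- lower_case: first case of the column, loose on the stand's base plate; like the other cases; origin at the centre of the underside
- column_case: second case of the column, loose on top of the first, squarely over the stand's origin, underside 57 mm and top 102 mm above the desk; the loose case goes on top; same size and axes as the loose case, its x along the stand's x; origin at the centre of the underside
- case: the loose case lying on the desk, about 0.25 kg: 100 mm long (its own x) x 62 mm wide (y) x 45 mm high (z) closed cardboard case with a 24 mm round port (black grommet, standing 1.5 mm proud) in the middle of its -x end face; the pale tape strip on the lid stops 30 mm short of the port end; origin at the centre of the underside
- case_port (a point): centre of the loose case's port, in the plane of its -x end face, 22.5 mm above its underside
- rod: gauge rod, 0.12 kg: 10 mm round steel rod reaching 120 mm ahead of a steel collar (28 mm across, 8 thick); behind it a dark wooden handle 18 mm wide (y), 30 high (z), from 12 to 88 mm behind the origin: pinch its flat sides. Origin on the axis at the collar's front face; x to the tip, z up = scale side. Lies level on the rest, axis 60 mm above the desk; lift straight up
- rod_tip (a point): the rod's tip, 120 mm along x from the rod's origin
- rest: fixed low plywood rest, base 200 x 60 x 8 mm; origin on the desk straight below the rod's origin, same yaw; a notched post 44 to 56 mm ahead of the origin holds the rod (65 mm high), a cheeked shelf 74 to 88 mm behind it holds the handle's rear end (59 mm high); the handle is free between them
- plate: fixed dark metal reading plate, 90 x 90 mm, 8 mm high with its rim, flat on the desk; origin at the centre of its underside
- glue_jar: glue jar, 66 mm across, 100 mm high, not part of the work; origin at the centre of its underside
- tape_roll: roll of tape lying flat, 100 mm across, 36 mm high, not part of the work; origin at the centre of its underside
- water_bottle: water bottle, 64 mm across, 190 mm high, not part of the work; origin at the centre of its underside
Not all that is in view belongs to the job. Leave any purple look-alike of the water_bottle alone.

How it is judged:
On the way, in this order (a step that is already met when the one before it is completed fails the run):
1. the loose case stands squarely on the column, port to the tube, released (x of case in the frame of column_case between -0.007 and 0.007 m and y of case in the frame of column_case between -0.007 and 0.007 m and z of case in the frame of column_case between 0.042 and 0.048 m and angle between the x axis of case and the x axis of column_case, either way round below 0.12 rad and distance between case_port and tube_mouth below 0.08 m and angle between case's own z axis and vertical below 0.05 rad and contact force between the fingers and case below 0.2 N), for 0.3 s.
2. the rod is in through the tube, its collar against the tube's mouth (all of step 1 and x of rod_tip in the frame of tube_mouth above 0.1175 m and y of rod_tip in the frame of tube_mouth between -0.009 and 0.009 m and z of rod_tip in the frame of tube_mouth between -0.009 and 0.009 m), for 0.1 s.
3. the rod is drawn right out of the tube (all of step 1 and x of rod_tip in the frame of tube_mouth below -0.005 m and contact force between the fingers and rod above 1 N), for 0.1 s.
At the end, for the whole second after the job is handed in: Fingers alone hold the rod still, level and scale up within 8 deg, tip within 35 mm of the plate's middle (seen from above), 60-150 mm above it; the released case sits on the column within 7 mm and 7 deg, port to the tube; lower cases moved under 12 mm, other things under 30 mm (all of step 1 and contact force between the fingers and rod above 1 N and angle between rod's own z axis and vertical below 0.14 rad and horizontal distance between rod_tip and plate below 0.035 m and z of rod_tip in the frame of plate between 0.06 and 0.15 m and linear speed of rod below 0.02 m/s and contact force between rod and stand below 0.1 N and contact force between rod and rest below 0.1 N and contact force between rod and plate below 0.1 N and contact force between rod and case below 0.1 N and contact force between rod and column_case below 0.1 N and contact force between rod and tape_roll below 0.1 N and contact force between rod and glue_jar below 0.1 N and contact force between rod and water_bottle below 0.1 N and distance of each of lower_case, column_case from where it was at the start of the episode below 0.012 m and distance of each of glue_jar, tape_roll, water_bottle from where it was at the start of the episode below 0.03 m); the arm keeps its last pose, push and grip.
It fails at once if a case of the column is pushed out of place by 12 mm or more (distance of any of lower_case, column_case from where it was at the start of the episode above 0.012 m).
It fails at once if the jar, tape roll or bottle is moved by 30 mm or more (distance of any of glue_jar, tape_roll, water_bottle from where it was at the start of the episode above 0.03 m).
It also fails if it takes over 64 s, if anything falls off the work surface, if the arm or the gripper's body presses on something with over 40 N, if the wrist force passes 120 N, or if a joint passes its speed limit or range.

### The arm

A 6-joint arm with a two-finger parallel gripper is mounted at the origin on the work surface. World frame = base frame: x ahead of the robot, y to its left, z up, the work surface at z = 0. Lengths are in m, angles in rad, forces in N, time in s.
With the tool pointing down it reaches from about 0.25 to 0.725 m from the base axis. Payload 4 kg.
Tool frame: the origin (TCP) lies midway between the tips of the shut fingers; the grasp point (between the pads) lies 19 mm behind it; z points along the fingers, y is the line along which they close (so a half turn about z gives the same grasp; the last joint's range is limited). The gripper opens to 85 mm and grips with 20 to 120 N. Pads are 22 mm wide; open, the fingers measure 114 mm over their backs; the gripper's body (76 mm by 85 mm) begins 54 mm behind the grasp point. The pads swing forward as they close: fully open they stand 13 mm farther back than shut.
Start: joints at [1.347, 0.241, 0.005, 1.335, 0, 1.571], TCP at [0.111, 0.488, 0.231] pointing down, gripper open.
Joint ranges: [-2.72, 2.72], [-1.05, 1.87], [-1.09, 1.28], [-1.99, 2.15], [-1.42, 1.44], [-3.14, 3.14]. Speed limits (rad/s): [2.79, 2.79, 3.14, 3.14, 3.14, 3.14].

### API

Orientations are given as a unit quaternion [x, y, z, w].
In Python, from workcell import bot gives the robot as it stands.
- The arm moves only by the tool move_arm, never from a script. Its argument "motion" is a list of rows, each an object of numbers: "x", "y", "z": the shift along the tool's x, y, z in cm; "yaw": the turn about the tool's z in degrees. A call has 1 to 20 rows; each row is the pose to reach, as a shift and turn from the pose commanded when the call began, along the tool's axes at that moment; what a row does not reach only later rows make up. A row lasts 1/8 s, in which the tool goes at most 62.5 mm and 10.7 degrees, less where a joint would pass 70% of its speed; a pose out of reach is approached as far as the arm can. A call with a gripper value outside its range is refused whole. "gripper" is the opening, from -1 (shut) to 1 (fully open), set as the call begins (left out, the last holds). The fingers move at their own pace and stop on an object; the grip force is fixed at half the most. Time passes only in rows, so rows that repeat a pose let the fingers close. It gives the time, the measured TCP pose, the force, the opening and the grip force at its end, in the units of the state.
- bot.get_obs(): the state, without advancing time (a new reading comes with each control period).
- bot.camera(name): name is "scene" or "top" or "wrist"; returns the picture (400x640x3 uint8, blue, green, red); there is no depth.
- bot.camera_model(name): a dict with "K" (3x3 intrinsics, pixels), "world_from_camera" (4x4, takes a point from camera to world coordinates). Camera axes: x right, y down, z forward; pixel columns grow to the right and rows downward; lengths in m; the calibration is good to about 2 mm. A picture is of the moment at which its call begins: read the wrist's pose just before it. camera_model takes no time and is no camera call; for the wrist camera it gives the pose at the moment of the call.
- bot.job_done(): hands the job in; it is judged then, once.
Trained networks look in the newest picture that a camera, given by its name, has taken for a name from the list of things; names that differ only in an ending like _2 or _b are one class to them, and where a whole thing is asked for, a point or a joint stands for the part that bears it (a point fixed in the world has none). Each returns a list of dicts, best first, with "score" (0 to 1); they miss things now and then, are a little off and sometimes report something else, mostly with a low value. They report only what shows in the picture. A call takes as long as a camera call. They do not tell look-alikes from the thing itself.
- bot.cut_out(camera, name): "mask" (400x640 bool, what is visible of it) and "centre" ([row, column] in pixels, amid what is visible of it).
The state is a dict: "clock": time; "joint_pos": joint angles; "joint_vel": joint speeds; "tau": joint torques, N m; "eef_pos": TCP position; "tool_rot": TCP orientation; "ft_force": force on the tool from outside, world axes, zero at the start; "ft_torque": the same for the moment, N m; "grip_width": finger opening in m; "grasp_force": force on a finger pad.
Only numpy, scipy, OpenCV 4.12 (cv2) and the standard library are available. Lean on these libraries where they do the work, as an engineer would, in place of code of your own. Each camera call takes 0.05 s, during which the arm holds its last target. There are 200 camera calls.

## Working session

There is one attempt and no reset: what is moved stays moved. The work goes in short steps, Python scripts to look and compute and a tool call to move; the robot and the scene stay as the last step left them, time stands still between calls to the robot, and variables do not carry over. Pictures are saved under pics/ and viewed, at most 10 in all, crops included, and the job is handed in when it is done.

Besides the shell and the picture viewer there is one more tool, called after "Emit:" as a command line: name --argument value ..., lists and objects as JSON in quotes. move_arm: Moves the arm, as the interface text tells. Its arguments: {"type":"object","properties":{"motion":{"type":"array"},"gripper":{"type":"number"}},"required":["motion"]}

```bash
mkdir -p pics; cat > h.py <<'E'
import numpy as np, cv2
from workcell import bot
def ray(cam,rc):
    m=bot.camera_model(cam);K=np.array(m["K"]);T=np.array(m["world_from_camera"])
    d=T[:3,:3]@np.linalg.solve(K,[rc[1],rc[0],1.]);return T[:3,3],d
def at(cam,rc,z):
    o,d=ray(cam,rc);return o+d*(z-o[2])/d[2]
def px(cam,p):
    m=bot.camera_model(cam);K=np.array(m["K"]);T=np.linalg.inv(np.array(m["world_from_camera"]))
    q=K@(T[:3,:3]@np.array(p)+T[:3,3]);return q[1]/q[2],q[0]/q[2]
E
python3 - <<'E'
from h import *
a=bot.camera("top");b=bot.camera("scene")
cv2.imwrite("pics/top.png",a);cv2.imwrite("pics/scene.png",b)
for c in("top","scene"):
    T=np.array(bot.camera_model(c)["world_from_camera"]);print(c,T.round(3).tolist(),np.array(bot.camera_model(c)["K"]).round(0).tolist())
for c in("top",):
  for n in("case","stand","rod","rest","plate","glue_jar","tape_roll","water_bottle"):
    for r in bot.cut_out(c,n)[:4]:
        print(c,n,round(r["score"],2),np.round(r["centre"]),int(r["mask"].sum()),at(c,r["centre"],0.03).round(3))
o=bot.get_obs();print(o["clock"],o["eef_pos"],o["tool_rot"],o["grip_width"])
E
```

```text
top [[0.009, -0.996, 0.094, 0.404], [-1.0, -0.008, 0.011, -0.01], [-0.01, -0.094, -0.996, 1.441], [0.0, 0.0, 0.0, 1.0]] [[400.0, 0.0, 317.0], [0.0, 400.0, 204.0], [0.0, 0.0, 1.0]]
scene [[-0.656, 0.633, -0.412, 0.963], [0.755, 0.544, -0.366, 0.404], [-0.007, -0.551, -0.834, 0.996], [0.0, 0.0, 0.0, 1.0]] [[392.0, 0.0, 317.0], [0.0, 392.0, 199.0], [0.0, 0.0, 1.0]]
top case 0.8 [228. 327.] 492 [ 0.451 -0.028  0.03 ]
top stand 0.97 [192. 275.] 702 [0.58  0.156 0.03 ]
top rod 0.78 [220. 400.] 290 [ 0.481 -0.287  0.03 ]
top rest 0.78 [221. 393.] 585 [ 0.477 -0.261  0.03 ]
top plate 0.74 [166. 348.] 577 [ 0.673 -0.101  0.03 ]
top plate 0.56 [194. 274.] 656 [0.571 0.158 0.03 ]
top glue_jar 0.83 [257. 228.] 363 [0.346 0.317 0.03 ]
top glue_jar 0.42 [167. 346.] 605 [ 0.671 -0.095  0.03 ]
top tape_roll 0.92 [180. 443.] 556 [ 0.624 -0.441  0.03 ]
top tape_roll 0.67 [179. 192.] 474 [0.621 0.456 0.03 ]
top tape_roll 0.52 [227. 330.] 441 [ 0.454 -0.042  0.03 ]
top water_bottle 0.86 [176. 192.] 494 [0.634 0.454 0.03 ]
top water_bottle 0.73 [150. 186.] 502 [0.727 0.48  0.03 ]
top water_bottle 0.73 [191. 273.] 667 [0.58  0.163 0.03 ]
0.5 [0.11096523 0.48753037 0.23127336] [ 1.11656991e-01  9.93746807e-01 -3.06742177e-05  7.85712931e-06] 0.08523168638311164
```

View pics/top.png

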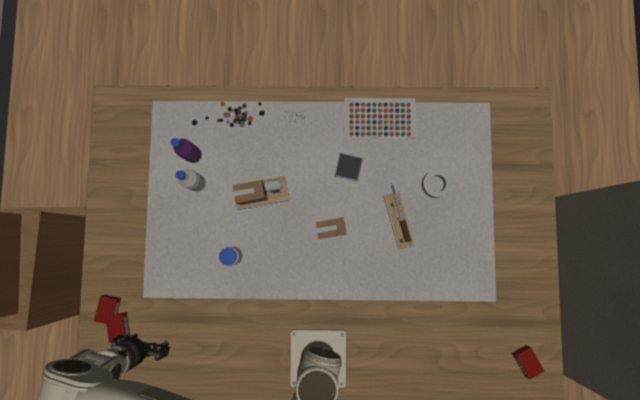

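View pics/scene.png

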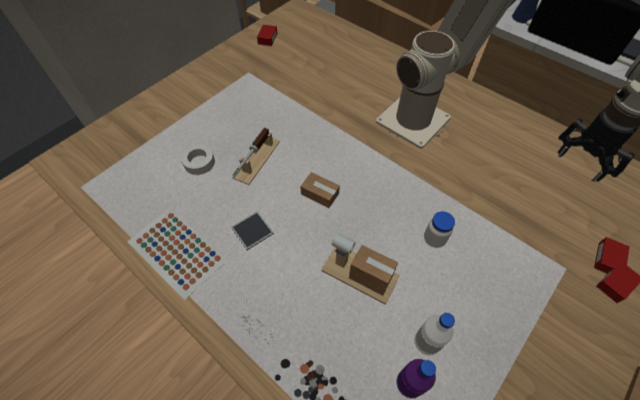

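Top view shows: loose case at (col 331, row 228), stand and column at (262,192), rod on rest at (399,218), plate at (348,166), roll at (434,184), jar at (229,257), white bottle at (188,179), and the purple look-alike bottle at (185,149). Only one loose case is visible; the other case-like thing is the column. Next I check the choice and the port side in a close crop.

```bash
python3 - <<'E'
from h import *
a=cv2.imread("pics/top.png");b=cv2.imread("pics/scene.png")
f=lambda im,r,c,h=30,w=40:cv2.resize(im[r-h:r+h,c-w:c+w],(400,300),interpolation=cv2.INTER_CUBIC)
cv2.imwrite("pics/crop.png",np.vstack([np.hstack([f(a,228,331),f(b,190,320)]),np.hstack([f(a,192,262),f(b,265,360,38,50)])]))
o=bot.get_obs();T=np.array(bot.camera_model("wrist")["world_from_camera"])
from scipy.spatial.transform import Rotation as R
Rt=R.from_quat(o["tool_rot"]).as_matrix()
print("cam in tool",(Rt.T@(T[:3,3]-o["eef_pos"])).round(3),(Rt.T@T[:3,:3]).round(3).tolist(),np.array(bot.camera_model("wrist")["K"]).round(0).tolist())
print("shift cm",(100*Rt.T@(np.array([0.40,-0.03,0.30])-o["eef_pos"])).round(1))
E
```

```text
cam in tool [ 0.072  0.001 -0.143] [[-0.0, -0.959, -0.283], [1.0, 0.0, -0.001], [0.001, -0.283, 0.959]] [[283.0, 0.0, 320.0], [0.0, 283.0, 200.0], [0.0, 0.0, 1.0]]
shift cm [-39.7 -44.   -6.9]
```

View pics/crop.png

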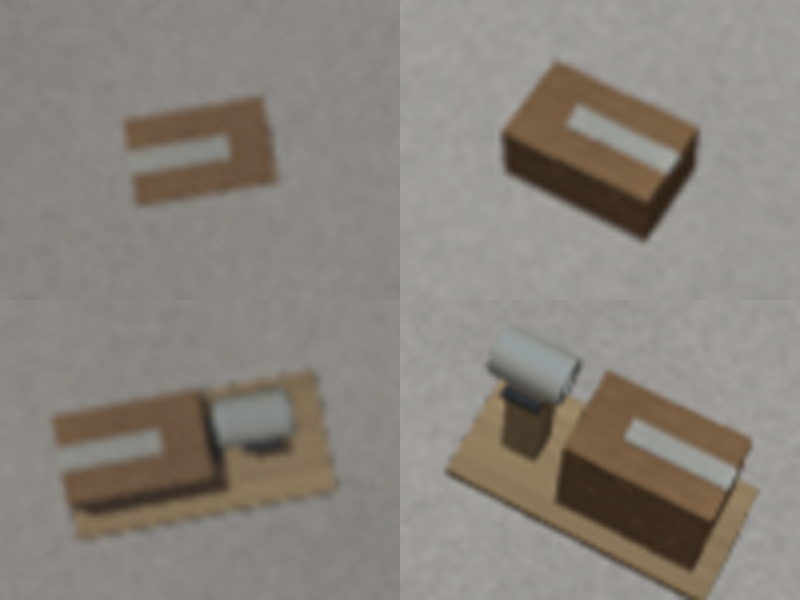

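The crop confirms it: the loose case has its tape flush at the left (+y) end, so its port is at the right (-y) end. That matches the column, whose tube is also on the right. Now I move to look from above.

Emit:
move_arm --motion '[{"x":-44,"y":-41,"z":-2,"yaw":69},{"x":-44,"y":-41,"z":-2,"yaw":69},{"x":-44,"y":-41,"z":-2,"yaw":69},{"x":-44,"y":-41,"z":-2,"yaw":69},{"x":-44,"y":-41,"z":-2,"yaw":69},{"x":-44,"y":-41,"z":-2,"yaw":69},{"x":-44,"y":-41,"z":-2,"yaw":69},{"x":-44,"y":-41,"z":-2,"yaw":69},{"x":-44,"y":-41,"z":-2,"yaw":69},{"x":-44,"y":-41,"z":-2,"yaw":69},{"x":-44,"y":-41,"z":-2,"yaw":69},{"x":-44,"y":-41,"z":-2,"yaw":69},{"x":-44,"y":-41,"z":-2,"yaw":69},{"x":-44,"y":-41,"z":-2,"yaw":69}]' --gripper 1

```text
clock: 2.25
eef_pos: [0.4486, -0.0089, 0.2515]
tool_rot: [0.654, 0.756, 0.0, 0.0]
ft_force: [0.2, 0.3, 0.0]
grip_width: 0.0852
grasp_force: 0.0
```

```bash
cat >> h.py <<'E'
from scipy.optimize import minimize
def proj(cam,P):
    m=bot.camera_model(cam);K=np.array(m["K"]);T=np.linalg.inv(np.array(m["world_from_camera"]))
    q=(P@T[:3,:3].T+T[:3,3])@K.T;return q[:,:2]/q[:,2:]
def box(x0,x1,y0,y1,z0,z1):
    return np.array([[x,y,z] for x in(x0,x1) for y in(y0,y1) for z in(z0,z1)],float)
def place(P,v):
    c,s=np.cos(v[2]),np.sin(v[2]);return P@np.array([[c,s,0],[-s,c,0],[0,0,1]])+[v[0],v[1],0]
def fit(views,parts,v0):
    "views: list of (cam,mask); parts: list of convex point sets; v=(x,y,yaw)"
    def cost(v):
        t=0
        for cam,m in views:
            M=np.zeros((1600,2560),np.uint8)
            for P in parts: cv2.fillConvexPoly(M,cv2.convexHull((((proj(cam,place(P,v))+.5)*4-.5)*16).round().astype(np.int32)),255,shift=4)
            M=cv2.resize(M,(640,400),interpolation=cv2.INTER_AREA)/255.
            t+=np.abs(M-m).sum()/max(m.sum(),1)
        return t
    v0=np.array(v0,float);best=None
    for dy in(0,.08,-.08):
        s=np.vstack([v0+[0,0,dy]]+[v0+[0,0,dy]+d for d in np.diag([.015,.015,.1])])
        r=minimize(cost,s[0],method="Nelder-Mead",options=dict(initial_simplex=s,xatol=1e-4,fatol=1e-4))
        if best is None or r.fun<best.fun: best=r
    return best.x,best.fun
CASE=box(-.05,.05,-.031,.031,0,.045)
COL=box(-.05,.05,-.031,.031,.012,.102)
E
python3 - <<'E'
from h import *
w=bot.camera("wrist");cv2.imwrite("pics/w1.png",w);bot.camera("top")
for n in("case","column_case","stand","rod","plate","rest"):
    for r in bot.cut_out("wrist",n)[:3]:
        m=r["mask"];ys,xs=np.where(m);print(n,round(r["score"],2),np.round(r["centre"]),m.sum(),(xs.min(),xs.max(),ys.min(),ys.max()),at("wrist",r["centre"],0.04).round(3))
        if n=="case" and np.hypot(*(at("wrist",r["centre"],.04)[:2]-[.45,-.03]))<.06:
            print("fit wrist",fit([("wrist",m)],[CASE],[.45,-.03,1.72]))
E
```

```text
case 0.58 [196. 320.] 3908 (np.int64(292), np.int64(342), np.int64(157), np.int64(238)) [ 0.454 -0.035  0.04 ]
fit wrist (array([ 0.45077682, -0.04139016,  1.75083184]), np.float64(0.028989302988339658))
column_case 0.6 [  6. 468.] 484 (np.int64(445), np.int64(493), np.int64(0), np.int64(11)) [0.581 0.2   0.04 ]
stand 0.84 [ 44. 470.] 8489 (np.int64(412), np.int64(540), np.int64(0), np.int64(93)) [0.594 0.164 0.04 ]
stand 0.54 [  4. 468.] 473 (np.int64(445), np.int64(493), np.int64(0), np.int64(10)) [0.582 0.201 0.04 ]
stand 0.16 [248. 464.] 2971 (np.int64(426), np.int64(500), np.int64(218), np.int64(288)) [ 0.659 -0.08   0.04 ]
rod 0.73 [194. 317.] 3774 (np.int64(292), np.int64(342), np.int64(157), np.int64(237)) [ 0.449 -0.034  0.04 ]
plate 0.89 [250. 463.] 2968 (np.int64(426), np.int64(499), np.int64(219), np.int64(288)) [ 0.659 -0.084  0.04 ]
rest 0.93 [331. 326.] 1933 (np.int64(254), np.int64(376), np.int64(314), np.int64(342)) [ 0.492 -0.244  0.04 ]
```

View pics/w1.png

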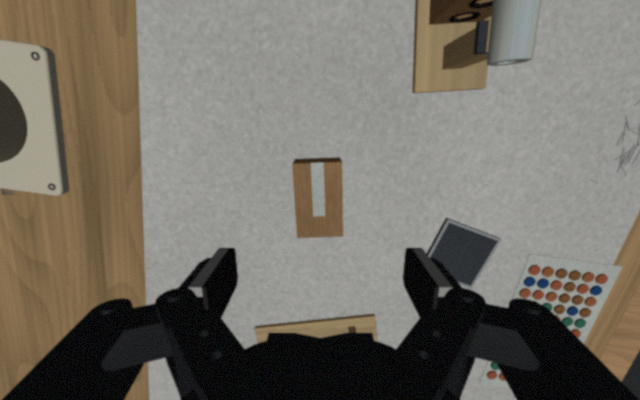

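The wrist view shows the case at (318,198) with its tape at the far (+y) end, and the port end nearest the fingers. The stand's tube is at (515,30), the plate at (463,250) and the rest at the bottom. The case fit is good, so I descend and grip.

Emit:
move_arm --motion '[{"x":-3.2,"y":-0.3,"z":0,"yaw":-2.1},{"x":-3.2,"y":-0.3,"z":6,"yaw":-2.1},{"x":-3.2,"y":-0.3,"z":12,"yaw":-2.1},{"x":-3.2,"y":-0.3,"z":18,"yaw":-2.1},{"x":-3.2,"y":-0.3,"z":22,"yaw":-2.1},{"x":-3.2,"y":-0.3,"z":24.5,"yaw":-2.1},{"x":-3.2,"y":-0.3,"z":24.5,"yaw":-2.1},{"x":-3.2,"y":-0.3,"z":24.5,"yaw":-2.1}]' --gripper 1

```text
clock: 3.65
eef_pos: [0.4515, -0.0421, 0.0072]
tool_rot: [0.641, 0.768, 0.0, 0.001]
ft_force: [-0.3, 0.1, 0.7]
grip_width: 0.0855
grasp_force: 0.0
```

Emit:
move_arm --motion '[{"z":0},{"z":0},{"z":0},{"z":0},{"z":0},{"z":0},{"z":0},{"z":0}]' --gripper -1

```text
invalid input at $.motion[0]: expected keys x, y, z, yaw
```

Emit:
move_arm --motion '[{"x":0,"y":0,"z":0,"yaw":0},{"x":0,"y":0,"z":0,"yaw":0},{"x":0,"y":0,"z":0,"yaw":0},{"x":0,"y":0,"z":0,"yaw":0},{"x":0,"y":0,"z":0,"yaw":0},{"x":0,"y":0,"z":0,"yaw":0},{"x":0,"y":0,"z":0,"yaw":0},{"x":0,"y":0,"z":0,"yaw":0}]' --gripper -1

```text
clock: 4.65
eef_pos: [0.4519, -0.0422, 0.0079]
tool_rot: [0.641, 0.768, 0.001, 0.001]
ft_force: [-0.3, -0.6, 6.0]
grip_width: 0.0611
grasp_force: 67.3
```

Emit:
move_arm --motion '[{"x":0,"y":0,"z":-3,"yaw":0},{"x":0,"y":0,"z":-9,"yaw":0},{"x":0,"y":0,"z":-15,"yaw":0},{"x":0,"y":0,"z":-21,"yaw":0},{"x":3,"y":3,"z":-25,"yaw":0},{"x":7,"y":7,"z":-25,"yaw":0},{"x":10,"y":10,"z":-25,"yaw":0},{"x":10,"y":10,"z":-25,"yaw":0},{"x":10,"y":10,"z":-25,"yaw":0},{"x":10,"y":10,"z":-25,"yaw":0}]'

```text
clock: 5.9
eef_pos: [0.5304, 0.0733, 0.2563]
tool_rot: [0.641, 0.767, -0.0, -0.0]
ft_force: [0.4, -0.7, -3.5]
grip_width: 0.0612
grasp_force: 67.6
```

```bash
cat >> h.py <<'E'
def tool():
    from scipy.spatial.transform import Rotation as R
    o=bot.get_obs();return np.array(o["eef_pos"]),R.from_quat(o["tool_rot"]).as_matrix()
def masks(cam,n,k=3):
    for r in bot.cut_out(cam,n)[:k]:
        m=r["mask"];ys,xs=np.where(m);print(cam,n,round(r["score"],2),np.round(r["centre"]),m.sum(),(int(xs.min()),int(xs.max()),int(ys.min()),int(ys.max())));yield m
def cyl(x0,x1,r,z):
    a=np.arange(0,2*np.pi,.2);return np.array([[x,r*np.cos(t),z+r*np.sin(t)] for x in(x0,x1) for t in a])
BASE=lambda o:box(o,o+.19,-.045,.045,0,.012)
TUBE=cyl(-.112,-.062,.017,.1245)
E
python3 - <<'E'
from h import *
p,Rt=tool();print(p,np.arctan2(Rt[1,1],Rt[0,1]))
w=bot.camera("wrist");cv2.imwrite("pics/w2.png",w);bot.camera("top");bot.camera("scene")
S={}
for c in("wrist","top","scene"):
  for n in("column_case","stand"):
    S[c,n]=list(masks(c,n))
np.savez("s.npz",**{c+"_"+n+str(i):m for (c,n),l in S.items() for i,m in enumerate(l)})
E
```

```text
[0.53036971 0.07332971 0.25626739] 0.17817749533900704
wrist column_case 0.77 [ 43. 390.] 5923 (356, 430, 0, 84)
wrist stand 0.67 [109. 369.] 5441 (339, 417, 0, 148)
wrist stand 0.58 [ 69. 356.] 613 (351, 405, 0, 89)
top column_case 0.85 [192. 246.] 459 (233, 256, 181, 203)
scene column_case 0.59 [266. 375.] 1227 (350, 396, 245, 288)
scene stand 0.94 [268. 343.] 1566 (322, 397, 234, 304)
scene stand 0.53 [267. 374.] 1201 (350, 396, 247, 288)
```

View pics/w2.png

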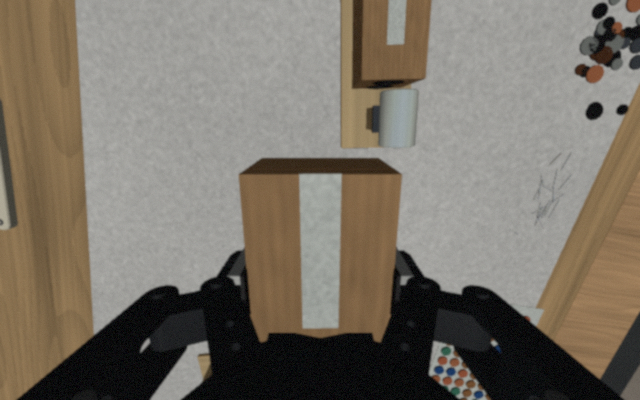

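The wrist view shows the case held square at (320,250). The column at (393,40) is cut off at the top and the tube is at (398,118), so I shift a little and measure again.

Emit:
move_arm --motion '[{"x":4,"y":2,"z":-1,"yaw":0},{"x":7,"y":4,"z":-2,"yaw":0},{"x":7,"y":4,"z":-2,"yaw":0},{"x":7,"y":4,"z":-2,"yaw":0},{"x":7,"y":4,"z":-2,"yaw":0}]'

```text
clock: 6.98
eef_pos: [0.5575, 0.1493, 0.276]
tool_rot: [0.641, 0.767, -0.001, -0.0]
ft_force: [0.4, 0.0, -3.3]
grip_width: 0.0612
grasp_force: 67.8
```

```bash
python3 - <<'E'
from h import *
p,Rt=tool();print(p,np.arctan2(Rt[1,1],Rt[0,1]))
w=bot.camera("wrist");cv2.imwrite("pics/w3.png",w);bot.camera("top");bot.camera("scene")
V=[]
for c in("wrist","top","scene"):
    for m in masks(c,"column_case"):
        r=fit([(c,m)],[COL],[.565,.19,1.745]);print(c,r[0].round(4),round(r[1],3))
    for m in masks(c,"stand",2): pass
# held case
for m in masks("wrist","case"):
    ys,xs=np.where(m)
    if ys.max()>250:
        P=CASE-[0,0,0]
        for h in(.235,.24,.245): 
            Q=CASE+[0,0,p[2]-.008];r=fit([("wrist",m)],[Q],[p[0],p[1],1.75]);print("held",r);break
E
```

```text
[0.55751034 0.14931086 0.27595062] 0.1782953441446397
wrist column_case 0.97 [101. 346.] 5926 (317, 379, 49, 150)
wrist [0.5717 0.2413 1.773 ] 0.02
wrist stand 0.93 [126. 317.] 1449 (308, 372, 54, 158)
top column_case 0.37 [257. 227.] 188 (219, 231, 247, 265)
top [ 0.4532 -0.03    2.5161] 3.99
top column_case 0.31 [186. 278.] 252 (272, 285, 174, 198)
top [0.5947 0.1415 2.2029] 1.623
top stand 0.22 [221. 405.] 251 (392, 410, 185, 240)
scene column_case 0.96 [265. 372.] 1263 (350, 397, 245, 289)
scene [0.5636 0.2398 1.7633] 0.224
scene stand 0.22 [142. 256.] 350 (232, 268, 128, 177)
wrist case 0.72 [243. 320.] 26484 (238, 402, 157, 341)
held (array([0.55764674, 0.15256111, 1.75003243]), np.float64(0.22904957784352223))
```

View pics/w3.png

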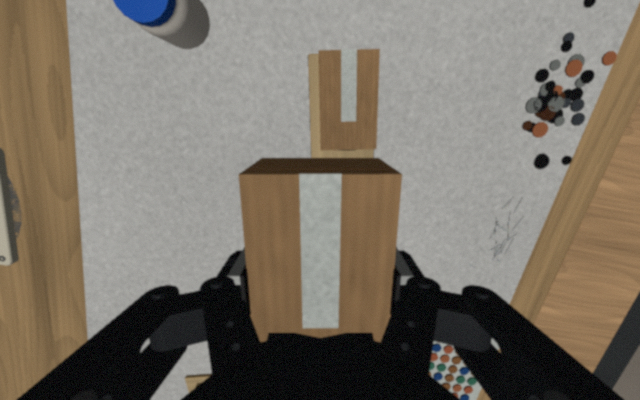

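```bash
python3 - <<'E'
from h import *
p,Rt=tool();g=cv2.cvtColor(cv2.imread("pics/w3.png"),6).astype(float)
e=[]
for c in(262,280,360,380):
    d=np.diff(g[150:190,c-3:c+4].mean(1));i=int(np.argmax(d));r=150+i+1
    e.append(Rt.T@(at("wrist",[r,c],p[2]+.037)-p));print(c,r,e[-1].round(4))
off=np.array([np.mean([q[0] for q in e])-.05,0,0]);print("case offset tool x",off)
# side edges of lid
d=np.abs(np.diff(g[200:215].mean(0)));l=225+int(np.argmax(d[225:260]));r_=380+int(np.argmax(d[380:415]))
print("sides",l,r_,[(Rt.T@(at("wrist",[207,c+.5],p[2]+.037)-p))[1].round(4) for c in(l,r_)])
t=np.array([.5717,.2413,p[2]]);print("shift",(Rt.T@(t-p)-off)*100)
# column check: lid corners overlay
v=[.5717,.2413,1.773];print(proj("wrist",place(box(-.05,.05,-.031,.031,.102,.102)[::2],v)).round(1).tolist())
E
```

```text
262 174 [ 0.052  -0.0218 -0.037 ]
280 174 [ 0.052  -0.0149 -0.037 ]
360 174 [ 0.052   0.0155 -0.037 ]
380 174 [ 0.052   0.0231 -0.037 ]
case offset tool x [0.00198195 0.         0.        ]
sides 240 398 [np.float64(-0.031), np.float64(0.0311)]
shift [8.52723517e+00 2.97248416e+00 4.72881131e-04]
[[375.3, 149.4], [319.5, 150.7], [378.5, 49.5], [317.2, 51.1]]
```

Emit:
move_arm --motion '[{"x":4,"y":1.5,"z":0,"yaw":-1.4},{"x":8.6,"y":3.0,"z":0,"yaw":-1.4},{"x":8.6,"y":3.0,"z":0,"yaw":-1.4},{"x":8.6,"y":3.0,"z":4,"yaw":-1.4},{"x":8.6,"y":3.0,"z":8,"yaw":-1.4},{"x":8.6,"y":3.0,"z":12,"yaw":-1.4},{"x":8.6,"y":3.0,"z":14,"yaw":-1.4},{"x":8.6,"y":3.0,"z":15.5,"yaw":-1.4},{"x":8.6,"y":3.0,"z":16,"yaw":-1.4},{"x":8.6,"y":3.0,"z":16.2,"yaw":-1.4},{"x":8.6,"y":3.0,"z":16.4,"yaw":-1.4},{"x":8.6,"y":3.0,"z":16.4,"yaw":-1.4}]'

```text
clock: 8.98
eef_pos: [0.5725, 0.2404, 0.1129]
tool_rot: [0.631, 0.775, 0.0, 0.0]
ft_force: [0.4, 0.0, -3.4]
grip_width: 0.0613
grasp_force: 67.6
```

Emit:
move_arm --motion '[{"x":0,"y":0,"z":0.1,"yaw":0},{"x":0,"y":0,"z":0.2,"yaw":0},{"x":0,"y":0,"z":0.25,"yaw":0},{"x":0,"y":0,"z":0.25,"yaw":0}]'

```text
clock: 9.48
eef_pos: [0.5722, 0.2402, 0.11]
tool_rot: [0.631, 0.775, 0.0, 0.0]
ft_force: [-0.6, 0.1, -1.5]
grip_width: 0.0613
grasp_force: 68.1
```

Emit:
move_arm --motion '[{"x":0,"y":0,"z":0,"yaw":0},{"x":0,"y":0,"z":0,"yaw":0},{"x":0,"y":0,"z":0,"yaw":0},{"x":0,"y":0,"z":0,"yaw":0},{"x":0,"y":0,"z":0,"yaw":0},{"x":0,"y":0,"z":-2,"yaw":0},{"x":0,"y":0,"z":-6,"yaw":0},{"x":0,"y":0,"z":-12,"yaw":0},{"x":-4,"y":0,"z":-16,"yaw":0},{"x":-10,"y":0,"z":-16,"yaw":0},{"x":-10,"y":0,"z":-16,"yaw":0},{"x":-10,"y":0,"z":-16,"yaw":0}]' --gripper 1

```text
clock: 10.98
eef_pos: [0.5923, 0.1421, 0.2695]
tool_rot: [0.632, 0.775, -0.0, -0.0]
ft_force: [-0.0, 0.1, -0.1]
grip_width: 0.0857
grasp_force: 0.0
```

```bash
python3 - <<'E'
from h import *
p,Rt=tool();print(p,np.arctan2(Rt[1,1],Rt[0,1]))
w=bot.camera("wrist");cv2.imwrite("pics/w4.png",w);bot.camera("scene");bot.camera("top")
for n in("case","column_case"):
    for m in masks("wrist",n):
        for nm,B in(("top",box(-.05,.05,-.031,.031,.102,.147)),("all3",box(-.05,.05,-.031,.031,.012,.147))):
            r=fit([("wrist",m)],[B],[.5717,.2413,1.773]);print(nm,r[0].round(4),round(r[1],3))
for m in masks("wrist","stand"): pass
for c in ("wrist","top","scene"):
    for m in masks(c,"plate",2):
        r=fit([(c,m)],[box(-.045,.045,-.045,.045,0,.008)],[.67,-.09,.4]);print("plate",r[0].round(4),round(r[1],3))
E
```

```text
[0.59227652 0.14210631 0.26953315] 0.20288522463013298
wrist case 0.6 [ 76. 320.] 8932 (281, 357, 16, 141)
top [0.5712 0.2431 1.7809] 0.015
all3 [0.5712 0.2431 1.7809] 0.015
wrist column_case 0.46 [388. 166.] 448 (158, 178, 370, 399)
top [ 0.8867 -0.2987  2.173 ] 1.0
all3 [ 0.8445 -0.3316  2.336 ] 1.0
wrist stand 0.7 [165. 318.] 3389 (287, 350, 140, 204)
wrist plate 0.92 [314. 339.] 2149 (305, 373, 289, 337)
plate [ 0.6761 -0.1046 -0.2108] 0.19
wrist plate 0.66 [167. 316.] 3328 (287, 351, 141, 203)
plate [ 0.82   -0.38    0.8667] 1.0
top plate 0.73 [165. 349.] 610 (335, 362, 153, 180)
plate [ 0.678  -0.106  -0.2259] 0.051
scene plate 0.73 [230. 254.] 947 (231, 273, 212, 250)
plate [ 0.6761 -0.1031 -0.2076] 0.042
scene plate 0.5 [270. 344.] 1365 (322, 398, 234, 303)
plate [-0.72   -0.705   6.4667] 1.0
```

View pics/w4.png

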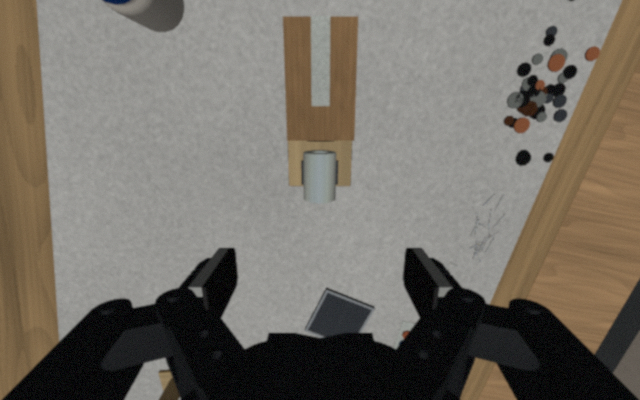

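The wrist view shows the case on the column at (320,78), flush and in line, with the tube at (320,175) facing its port end and the plate at (339,314). The case fit is about 2 mm from the column fit, so placing is fine. Next I measure the tube axis.

```bash
python3 - <<'E'
from h import *
p,Rt=tool();g=cv2.GaussianBlur(cv2.imread("pics/w4.png")[:,:,0].astype(float),(3,3),0)
for r in(170,180,190):
    d=np.diff(g[r-2:r+3].mean(0));seg=d[290:350];print(r,290+np.argsort(-np.abs(seg))[:6],seg[np.argsort(-np.abs(seg))[:6]].round(0))
d=np.diff(g[140:215,316:325].mean(1));i=np.argsort(-np.abs(d))[:6];print("rows",140+i,d[i].round(0))
for yaw in(1.765,1.777,1.79):
  v=[.5714,.242,yaw];q=proj("wrist",place(TUBE,v));n=len(q)//2
  print(yaw,"mouth",q[:n].min(0).round(1),q[:n].max(0).round(1),"end",q[n:].min(0).round(1),q[n:].max(0).round(1))
  b=box(-.13,-.06,-.045,.045,.012,.012)[::2]
E
```

```text
170 [303 334 349 304 333 335] [ 16. -15.  14.  13. -13. -12.]
180 [303 334 304 349 333 300] [ 17. -15.  14.  14. -13. -12.]
190 [335 334 302 336 303 332] [ 19.  13. -12.  11. -10.  -8.]
rows [154 150 141 153 149 140] [15. 13. 13. 11.  8.  8.]
1.765 mouth [302.2 194.6] [334.2 203.6] end [301.9 149.5] [335.5 153.4]
1.777 mouth [303.5 194.6] [335.5 203.6] end [302.6 149.5] [336.2 153.4]
1.79 mouth [304.9 194.6] [336.9 203.6] end [303.4 149.4] [337.  153.4]
```

Emit:
move_arm --motion '[{"x":-6,"y":-3,"z":0,"yaw":10},{"x":-12,"y":-6,"z":0,"yaw":20},{"x":-17,"y":-9,"z":0,"yaw":30},{"x":-22,"y":-12,"z":0,"yaw":40},{"x":-27,"y":-15,"z":1,"yaw":50},{"x":-32,"y":-17,"z":2,"yaw":60},{"x":-36,"y":-19,"z":2,"yaw":70},{"x":-38,"y":-20,"z":2,"yaw":80},{"x":-38,"y":-20,"z":2,"yaw":90},{"x":-38,"y":-20,"z":2,"yaw":90},{"x":-38,"y":-20,"z":2,"yaw":90}]'

```text
clock: 12.8
eef_pos: [0.4736, -0.27, 0.2499]
tool_rot: [0.995, 0.103, 0.0, 0.0]
ft_force: [0.8, 0.6, -0.6]
grip_width: 0.0851
grasp_force: 0.0
```

```bash
python3 - <<'E'
from h import *
p,Rt=tool();print(p,np.arctan2(Rt[1,1],Rt[0,1]),bot.get_obs()["joint_pos"])
w=bot.camera("wrist");cv2.imwrite("pics/w5.png",w);bot.camera("top");bot.camera("scene")
ROD=[cyl(0,.12,.005,.06),cyl(-.008,0,.014,.06),box(-.088,-.012,-.009,.009,.045,.075)]
for c in("wrist","top","scene"):
    for m in masks(c,"rod",2):
        r=fit([(c,m)],ROD,[.487,-.276,.2]);print("rod",r[0].round(4),round(r[1],3))
    for m in masks(c,"rest",1):pass
E
```

```text
[ 0.47360744 -0.26999917  0.24986304] -1.3639339655409548 [-5.18139215e-01  3.24602480e-01  1.67139438e-01  1.41327800e+00
  4.07153774e-06  2.41659108e+00]
wrist rod 0.9 [172. 334.] 2298 (322, 346, 56, 240)
rod [ 0.4918 -0.2816  0.2666] 0.079
wrist rest 0.86 [154. 326.] 4421 (305, 355, 89, 235)
top rod 0.53 [226. 402.] 153 (391, 409, 184, 240)
rod [ 0.496  -0.2836  0.2686] 0.961
top rod 0.32 [256. 232.] 345 (220, 242, 246, 264)
rod [ 0.3964 -0.0179 -0.7702] 1.729
top rest 0.91 [210. 394.] 499 (384, 412, 192, 247)
scene rod 0.55 [142. 257.] 322 (233, 268, 129, 176)
rod [ 0.4937 -0.2796  0.2735] 0.203
scene rest 0.68 [162. 257.] 761 (235, 278, 134, 184)
```

View pics/w5.png

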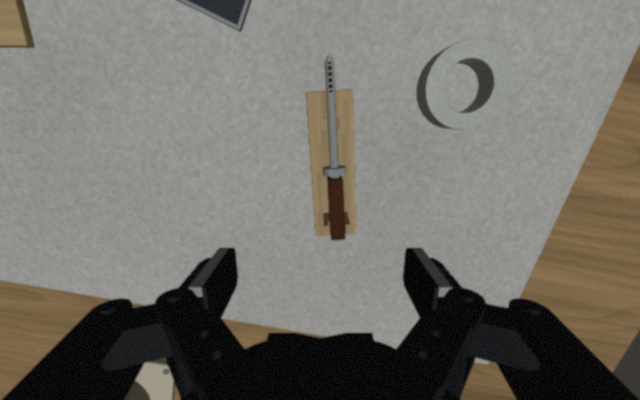

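```bash
python3 - <<'E'
from h import *
p,Rt=tool()
for v in([.4918,-.2816,.2666],):
  P=np.array([[.12,0,.06],[0,0,.074],[-.012,0,.075],[-.088,0,.075],[-.088,.009,.075],[-.088,-.009,.075],[-.012,.009,.075],[-.012,-.009,.075]])
  print(proj("wrist",place(P,v)).round(1).tolist())
g=cv2.imread("pics/w5.png").astype(int)
for r in(190,210,230): 
    row=g[r-1:r+2,318:358,2].mean(0).round().astype(int);print(r,row.tolist())
print(g[50:70,330,2].tolist(), g[225:246,338,2].tolist())
h=place(np.array([[-.048,0,0]]),v)[0];print("handle",h,"shift",Rt.T@(np.array([h[0],h[1],.05])-p)*100)
E
```

```text
[[327.6, 55.1], [333.7, 168.8], [334.3, 179.3], [337.3, 240.1], [329.9, 240.6], [344.6, 239.7], [326.5, 179.8], [342.1, 178.8]]
190 [135, 131, 132, 138, 139, 139, 138, 137, 131, 107, 73, 53, 54, 57, 55, 58, 56, 56, 58, 59, 59, 60, 60, 57, 67, 97, 117, 129, 132, 132, 137, 139, 140, 141, 148, 149, 149, 148, 146, 144]
210 [141, 136, 133, 133, 135, 138, 141, 140, 138, 132, 106, 75, 55, 55, 55, 56, 59, 56, 57, 56, 55, 57, 59, 57, 58, 68, 97, 118, 124, 130, 135, 135, 138, 141, 144, 146, 146, 139, 135, 141]
230 [138, 134, 131, 131, 133, 133, 135, 133, 135, 135, 130, 110, 75, 56, 56, 57, 56, 58, 57, 56, 56, 57, 56, 56, 56, 54, 62, 87, 118, 133, 137, 138, 137, 138, 141, 146, 148, 149, 150, 146]
[145, 144, 143, 142, 136, 130, 121, 121, 122, 122, 120, 103, 72, 75, 95, 91, 64, 45, 49, 65] [56, 53, 56, 59, 58, 56, 55, 58, 57, 57, 51, 55, 52, 55, 82, 115, 137, 144, 148, 144, 144]
handle [ 0.44549573 -0.29424575  0.        ] shift [-3.23346013  1.78619389 19.98106149]
```

The wrist view shows the rod with its collar at (334,172), tip at (329,56) and handle from (335,180) to (338,239). The roll is clear at (460,85). Next I grip the handle.

Emit:
move_arm --motion '[{"x":-3.0,"y":1.85,"z":0,"yaw":-2.7},{"x":-3.0,"y":1.85,"z":6,"yaw":-2.7},{"x":-3.0,"y":1.85,"z":12,"yaw":-2.7},{"x":-3.0,"y":1.85,"z":17,"yaw":-2.7},{"x":-3.0,"y":1.85,"z":20,"yaw":-2.7},{"x":-3.0,"y":1.85,"z":20.9,"yaw":-2.7},{"x":-3.0,"y":1.85,"z":20.9,"yaw":-2.7},{"x":-3.0,"y":1.85,"z":20.9,"yaw":-2.7}]' --gripper 1

```text
clock: 14.25
eef_pos: [0.4491, -0.2954, 0.0425]
tool_rot: [0.992, 0.125, 0.001, 0.001]
ft_force: [-0.2, 0.0, 0.6]
grip_width: 0.0853
grasp_force: 0.0
```

Emit:
move_arm --motion '[{"x":0,"y":0,"z":0,"yaw":0},{"x":0,"y":0,"z":0,"yaw":0},{"x":0,"y":0,"z":0,"yaw":0},{"x":0,"y":0,"z":0,"yaw":0},{"x":0,"y":0,"z":0,"yaw":0},{"x":0,"y":0,"z":0,"yaw":0},{"x":0,"y":0,"z":0,"yaw":0},{"x":0,"y":0,"z":0,"yaw":0},{"x":0,"y":0,"z":0,"yaw":0},{"x":0,"y":0,"z":0,"yaw":0}]' --gripper -1

```text
clock: 15.5
eef_pos: [0.4481, -0.2947, 0.0411]
tool_rot: [0.992, 0.125, 0.0, 0.0]
ft_force: [0.0, -0.4, 5.2]
grip_width: 0.0172
grasp_force: 59.2
```

Emit:
move_arm --motion '[{"x":0,"y":0,"z":-1.5,"yaw":0},{"x":0,"y":0,"z":-4,"yaw":0},{"x":0,"y":0,"z":-8,"yaw":0},{"x":0,"y":0,"z":-14,"yaw":0},{"x":0,"y":0,"z":-14,"yaw":0},{"x":0,"y":0,"z":-14,"yaw":0}]'

```text
clock: 16.25
eef_pos: [0.4474, -0.2941, 0.1806]
tool_rot: [0.992, 0.125, -0.0, -0.0]
ft_force: [0.0, 0.1, -2.0]
grip_width: 0.0174
grasp_force: 58.9
```

```bash
python3 - <<'E'
from h import *
p,Rt=tool();print(p)
w=bot.camera("wrist");cv2.imwrite("pics/w6.png",w)
for m in masks("wrist","rod",2):pass
for x in(.046,.166):
    print(x,[proj("wrist",(p+Rt@np.array([x,0,-.019]))[None]).round(1).tolist()])
E
```

```text
[ 0.44739218 -0.29409241  0.18057934]
wrist rod 0.82 [197. 323.] 11213 (288, 350, 0, 337)
0.046 [[[323.5, 177.3]]]
0.166 [[[324.7, -191.3]]]
```

View pics/w6.png

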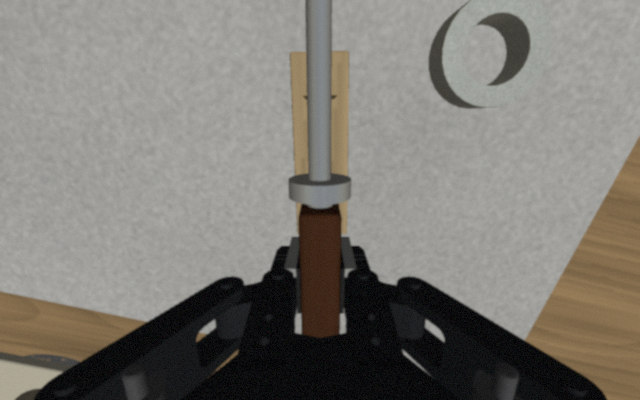

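The wrist view shows the rod held straight, with its collar at (320,185) and the rod leaving the top at (318,0); the tip is out of view. I compute its in-hand alignment.

```bash
python3 - <<'E'
from h import *
p,Rt=tool();g=cv2.imread("pics/w6.png").astype(float).mean(2)
for r in(5,40,80,120,160):
    row=cv2.GaussianBlur(g[r-2:r+3],(5,1),0).mean(0);d=np.abs(np.diff(row));l=298+np.argmax(d[298:318]);q=320+np.argmax(d[320:342])
    P=Rt.T@(at("wrist",[r,(l+q)/2+.5],p[2]+.019)-p);print(r,l,q,P.round(4))
print((Rt.T@(at("wrist",[178,320],p[2]+.019)-p)).round(4))
# planned approach
d=np.array([np.cos(1.775),np.sin(1.775),0]);m=np.array([.5941,.1323,0])
T=m-.186*d;T[2]=.26;print("to",T,"shift",Rt.T@(T-p)*100,"yaw",-np.degrees(.2042-np.arctan2(Rt[1,1],Rt[0,1])))
E
```

```text
5 304 331 [ 0.1128 -0.0017 -0.0193]
40 305 331 [ 0.101  -0.0015 -0.0193]
80 305 331 [ 0.0865 -0.0016 -0.0192]
120 306 331 [ 0.0709 -0.0014 -0.0192]
160 307 331 [ 0.054  -0.0012 -0.0191]
[ 0.046  -0.0009 -0.0191]
to [ 0.63181846 -0.04983544  0.26      ] shift [ 23.9757432  -19.04310465  -8.10308048] yaw -87.32386989308506
```

Emit:
move_arm --motion '[{"x":0,"y":0,"z":-5,"yaw":0},{"x":2,"y":-2,"z":-8,"yaw":-10},{"x":5,"y":-4,"z":-8,"yaw":-20},{"x":8,"y":-6,"z":-8,"yaw":-30},{"x":11,"y":-9,"z":-8,"yaw":-40},{"x":14,"y":-11,"z":-8,"yaw":-50},{"x":17,"y":-13,"z":-8,"yaw":-60},{"x":20,"y":-16,"z":-8,"yaw":-70},{"x":22,"y":-18,"z":-8,"yaw":-80},{"x":24,"y":-19,"z":-8,"yaw":-87.3},{"x":24,"y":-19,"z":-8,"yaw":-87.3},{"x":24,"y":-19,"z":-8,"yaw":-87.3},{"x":24,"y":-19,"z":-8,"yaw":-87.3}]'

```text
clock: 17.98
eef_pos: [0.6324, -0.0517, 0.2605]
tool_rot: [0.632, 0.775, -0.0, -0.0]
ft_force: [0.4, 0.3, -1.2]
grip_width: 0.0173
grasp_force: 58.9
```

```bash
cat > n.py <<'E'
from h import *
import sys
s,z=map(float,sys.argv[1:3]);p,Rt=tool();d=np.array([np.cos(1.775),np.sin(1.775),0]);T=np.array([.5941,.1323,z])-(.046+s)*d
print(p.round(4),"shift",(Rt.T@(T-p)*100).round(2),"yaw",(-np.degrees(.2042-np.arctan2(Rt[1,1],Rt[0,1]))).round(2),Rt[:,2].round(3))
E
python3 n.py .15 .1055
```

```text
[ 0.6324 -0.0517  0.2605] shift [-0.81  0.   15.5 ] yaw -0.13 [-0.001 -0.    -1.   ]
```

Emit:
move_arm --motion '[{"x":-0.8,"y":0,"z":4,"yaw":0},{"x":-0.8,"y":0,"z":9,"yaw":0},{"x":-0.8,"y":0,"z":13,"yaw":0},{"x":-0.8,"y":0,"z":15.5,"yaw":0},{"x":-0.8,"y":0,"z":15.5,"yaw":0},{"x":-0.8,"y":0,"z":15.5,"yaw":0},{"x":-0.8,"y":0,"z":15.5,"yaw":0}]'

```text
clock: 18.85
eef_pos: [0.636, -0.059, 0.108]
tool_rot: [0.632, 0.775, 0.001, 0.002]
ft_force: [-0.1, 0.6, -0.7]
grip_width: 0.0171
grasp_force: 58.9
```

```bash
python3 n.py .12 .1055; python3 - <<'E'
from h import *
a=bot.camera("top");b=bot.camera("scene")
f=lambda im,r,c,h=30,w=40:cv2.resize(im[r-h:r+h,c-w:c+w],(800,600),interpolation=cv2.INTER_CUBIC)
cv2.imwrite("pics/a.png",a);cv2.imwrite("pics/b.png",b)
F=lambda im,r,c:cv2.resize(im[r-20:r+20,c-27:c+26],(400,300),interpolation=cv2.INTER_CUBIC)
p,Rt=tool();tip=p+Rt@np.array([.166,0,-.019]);m=np.array([.5941,.1323,.1245])
out=[]
for c,im in(("top",a),("scene",b)):
    (tr,tc),(mr,mc)=px(c,tip),px(c,m);print(c,"tip",tr,tc,"mouth",mr,mc)
    r,cc=int((tr+mr)/2),int((tc+mc)/2);out+=[F(im,r,cc),f(im,r,cc,45,60)[::2,::2]];print(r,cc)
cv2.imwrite("pics/pre.png",np.vstack([np.hstack(out[:2]),np.hstack(out[2:])]))
E
```

```text
[ 0.636 -0.059  0.108] shift [ 2.99 -0.23  0.24] yaw -0.04 [ 0.004 -0.    -1.   ]
top tip 181.29647497276358 287.69054538061647 mouth 183.68446037557098 279.1232722281054
182 283
scene tip 234.22159353713437 323.1794759214082 mouth 239.03567613356822 333.95792477156226
236 328
```

View pics/pre.png

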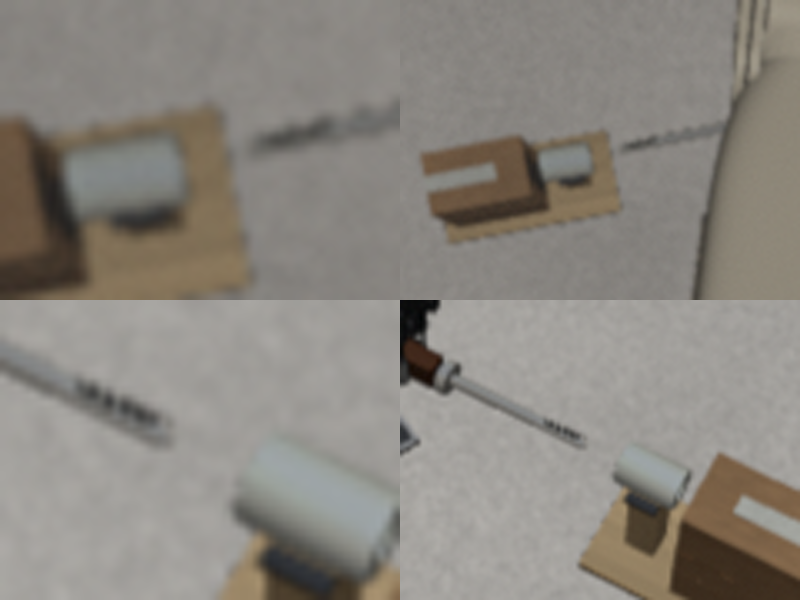

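The crops show the rod's line running into the tube's mouth in both views: the tip is at crop (255,148) and the mouth at (183,168) from the top, and (170,435) and (252,476) in the scene view. I let the arm settle before inserting.

Emit:
move_arm --motion '[{"x":0,"y":0,"z":0,"yaw":0},{"x":0,"y":0,"z":0,"yaw":0},{"x":0,"y":0,"z":0,"yaw":0}]'

```text
clock: 19.32
eef_pos: [0.6348, -0.0587, 0.1058]
tool_rot: [0.631, 0.775, -0.0, -0.0]
ft_force: [0.1, -0.8, -1.7]
grip_width: 0.0175
grasp_force: 58.9
```

```bash
python3 n.py .12 .1055
```

```text
[ 0.6348 -0.0587  0.1058] shift [ 2.92 -0.11  0.03] yaw -0.02 [-0.  0. -1.]
```

Emit:
move_arm --motion '[{"x":1,"y":-0.05,"z":0,"yaw":0},{"x":2,"y":-0.05,"z":0,"yaw":0},{"x":3,"y":-0.05,"z":0,"yaw":0},{"x":3.7,"y":-0.05,"z":0,"yaw":0},{"x":4.3,"y":-0.05,"z":0,"yaw":0},{"x":5,"y":-0.05,"z":0,"yaw":0},{"x":5,"y":-0.05,"z":0,"yaw":0},{"x":5,"y":-0.05,"z":0,"yaw":0}]'

```text
clock: 20.32
eef_pos: [0.6242, -0.01, 0.1058]
tool_rot: [0.632, 0.775, -0.0, 0.0]
ft_force: [0.3, -0.3, -1.5]
grip_width: 0.0176
grasp_force: 58.9
```

```bash
python3 n.py 0 .1055; python3 - <<'E'
from h import *
p,Rt=tool();w=bot.camera("wrist");cv2.imwrite("pics/w7.png",w);g=w.astype(float).mean(2)
for r in(3,15,30,60,90,120,160):
    row=cv2.GaussianBlur(g[r-2:r+3],(5,1),0).mean(0);d=np.diff(row);i=[k for k in range(262,378) if abs(d[k])>5 and abs(d[k])==np.abs(d[k-2:k+3]).max()];print(r,[(k,int(d[k])) for k in i])
E
```

```text
[ 0.6242 -0.01    0.1058] shift [ 9.94 -0.07  0.03] yaw -0.03 [ 0. -0. -1.]
3 [(304, -9), (308, 6), (328, -7), (332, 9)]
15 [(304, -9), (308, 6), (327, -7), (331, 9)]
30 [(304, -8), (308, 6), (327, -7), (331, 9)]
60 [(305, -16), (309, 5), (327, -7), (331, 21)]
90 [(305, -16), (330, 20)]
120 [(306, -14), (326, -7), (330, 19)]
160 [(307, -15), (326, -7), (330, 21)]
```

Emit:
move_arm --motion '[{"x":1,"y":0,"z":0,"yaw":0},{"x":2,"y":0,"z":0,"yaw":0},{"x":3,"y":0,"z":0,"yaw":0},{"x":4,"y":0,"z":0,"yaw":0},{"x":5,"y":0,"z":0,"yaw":0},{"x":5.5,"y":0,"z":0,"yaw":0},{"x":5.5,"y":0,"z":0,"yaw":0},{"x":5.5,"y":0,"z":0,"yaw":0}]'

```text
clock: 21.38
eef_pos: [0.6131, 0.0438, 0.1058]
tool_rot: [0.632, 0.775, -0.0, 0.0]
ft_force: [0.0, -0.6, -0.8]
grip_width: 0.017
grasp_force: 58.9
```

```bash
python3 n.py 0 .1055; python3 - <<'E'
from h import *
p,Rt=tool();w=bot.camera("wrist");cv2.imwrite("pics/w8.png",w);g=w.astype(float).mean(2)
m=(Rt.T@(np.array([.5941,.1323,.1245])-p));print(m,proj("wrist",np.array([[.5941,.1323,.1245]])))
for r in(3,15,30,45,60,90,120):
    row=cv2.GaussianBlur(g[r-2:r+3],(5,1),0).mean(0);d=np.diff(row);i=[k for k in range(262,378) if abs(d[k])>5 and abs(d[k])==np.abs(d[k-2:k+3]).max()];print(r,[(k,int(d[k])) for k in i])
E
```

```text
[0.6131 0.0438 0.1058] shift [ 4.45 -0.07  0.03] yaw -0.04 [ 0. -0. -1.]
[ 0.09053716 -0.00071676 -0.01871691] [[317.44546321  70.74246993]]
3 [(269, -11), (274, 6), (359, -9), (363, 13)]
15 [(270, -10), (274, 6), (359, -8), (363, 13)]
30 [(270, -10), (275, 6), (358, -8), (362, 14)]
45 [(271, -10), (275, 6), (358, -8), (361, 14)]
60 [(272, -6), (277, 6), (354, -5), (359, 9), (376, 11)]
90 [(305, -9), (309, 6), (327, -8), (331, 10), (375, 12)]
120 [(306, -15), (326, -7), (330, 19)]
```

Emit:
move_arm --motion '[{"x":1,"y":-0.07,"z":0,"yaw":0},{"x":2,"y":-0.07,"z":0,"yaw":0},{"x":3,"y":-0.07,"z":0,"yaw":0},{"x":3.6,"y":-0.07,"z":0,"yaw":0},{"x":4.1,"y":-0.07,"z":0,"yaw":0},{"x":4.3,"y":-0.07,"z":0,"yaw":0},{"x":4.3,"y":-0.07,"z":0,"yaw":0},{"x":4.3,"y":-0.07,"z":0,"yaw":0}]'

```text
clock: 22.42
eef_pos: [0.6037, 0.0858, 0.1058]
tool_rot: [0.632, 0.775, 0.0, -0.0]
ft_force: [-0.2, -1.2, -1.5]
grip_width: 0.0171
grasp_force: 58.9
```

```bash
python3 n.py 0 .1055
```

```text
[0.6037 0.0858 0.1058] shift [0.15 0.   0.03] yaw -0.04 [ 0.  0. -1.]
```

Now I ease in until it makes contact.

Emit:
move_arm --motion '[{"x":0.1,"y":0,"z":0,"yaw":0},{"x":0.2,"y":0,"z":0,"yaw":0},{"x":0.3,"y":0,"z":0,"yaw":0},{"x":0.3,"y":0,"z":0,"yaw":0}]'

```text
clock: 22.92
eef_pos: [0.6035, 0.0863, 0.106]
tool_rot: [0.632, 0.775, -0.002, 0.002]
ft_force: [1.3, -7.2, 0.3]
grip_width: 0.0172
grasp_force: 59.0
```

Emit:
move_arm --motion '[{"x":0.15,"y":0,"z":0,"yaw":0},{"x":0.25,"y":0,"z":0,"yaw":0},{"x":0.25,"y":0,"z":0,"yaw":0}]'

```text
clock: 23.3
eef_pos: [0.6034, 0.0862, 0.1061]
tool_rot: [0.633, 0.774, -0.003, 0.004]
ft_force: [1.8, -14.8, 0.5]
grip_width: 0.0174
grasp_force: 59.0
```

```bash
python3 - <<'E'
from h import *
p,Rt=tool();w=bot.camera("wrist");cv2.imwrite("pics/w9.png",w);g=w.astype(float).mean(2)
d=np.diff(g[150:215,312:327].mean(1));print([(150+k,int(v)) for k,v in enumerate(d) if abs(v)>6])
E
python3 n.py 0 .1055
```

```text
[(185, -10), (186, -12), (206, -10), (207, -27), (208, -44), (209, -30), (213, 6)]
[0.6034 0.0862 0.1061] shift [0.1  0.02 0.06] yaw -0.26 [ 0.002 -0.009 -1.   ]
```

The collar is hard against the tube: 15 N, no further travel, and no gap visible. I draw the rod out.

Emit:
move_arm --motion '[{"x":-0.6,"y":0,"z":0,"yaw":0},{"x":-1.5,"y":0,"z":0,"yaw":0},{"x":-2.5,"y":0,"z":0,"yaw":0},{"x":-4,"y":0,"z":0,"yaw":0},{"x":-5.5,"y":0,"z":0,"yaw":0},{"x":-7,"y":0,"z":0,"yaw":0},{"x":-8.5,"y":0,"z":0,"yaw":0},{"x":-10,"y":0,"z":0,"yaw":0},{"x":-11.5,"y":0,"z":0,"yaw":0},{"x":-13,"y":0,"z":0,"yaw":0},{"x":-14.5,"y":0,"z":0,"yaw":0},{"x":-16,"y":0,"z":0,"yaw":0},{"x":-17,"y":0,"z":0,"yaw":0},{"x":-17,"y":0,"z":0,"yaw":0},{"x":-17,"y":0,"z":0,"yaw":0}]'

```text
clock: 25.22
eef_pos: [0.6368, -0.0747, 0.1057]
tool_rot: [0.631, 0.775, 0.0, -0.0]
ft_force: [-0.2, 0.4, -0.4]
grip_width: 0.0174
grasp_force: 58.9
```

```bash
python3 - <<'E'
from h import *
p,Rt=tool();print(p)
yaw=0.25;d=np.array([np.cos(yaw),np.sin(yaw),0]);T=np.array([.676,-.104,0])-.166*d;T[2]=.10-.019
print(T,"shift",Rt.T@(T-p)*100,"yaw",-np.degrees(yaw-np.arctan2(Rt[1,0],Rt[0,0])))
bot.camera("scene")
for m in masks("scene","case",2):
    r=fit([("scene",m)],[box(-.05,.05,-.031,.031,.012,.147)],[.5714,.242,1.775]);print(r)
E
```

```text
[ 0.63681857 -0.07474918  0.10573124]
[ 0.51516054 -0.14506906  0.081     ] shift [ -4.42074198 -13.33826101   2.4738235 ] yaw 87.37218371730457
scene case 0.64 [262. 373.] 1272 (352, 399, 239, 281)
(array([0.567738  , 0.24240305, 1.83574328]), np.float64(0.5154673819213219))
```

Emit:
move_arm --motion '[{"x":0,"y":0,"z":-5,"yaw":0},{"x":-1,"y":-1,"z":-7,"yaw":5},{"x":-2,"y":-3,"z":-7,"yaw":15},{"x":-3,"y":-5,"z":-7,"yaw":25},{"x":-4,"y":-7,"z":-7,"yaw":35},{"x":-4.4,"y":-9,"z":-7,"yaw":45},{"x":-4.4,"y":-11,"z":-7,"yaw":55},{"x":-4.4,"y":-12,"z":-7,"yaw":65},{"x":-4.4,"y":-13,"z":-7,"yaw":75},{"x":-4.4,"y":-13.3,"z":-7,"yaw":85},{"x":-4.4,"y":-13.3,"z":-5,"yaw":87.4},{"x":-4.4,"y":-13.3,"z":-2,"yaw":87.4},{"x":-4.4,"y":-13.3,"z":1,"yaw":87.4},{"x":-4.4,"y":-13.3,"z":2.4,"yaw":87.4},{"x":-4.4,"y":-13.3,"z":2.4,"yaw":87.4},{"x":-4.4,"y":-13.3,"z":2.4,"yaw":87.4},{"x":-4.4,"y":-13.3,"z":2.4,"yaw":87.4}]'

```text
clock: 27.45
eef_pos: [0.5166, -0.1454, 0.0831]
tool_rot: [0.992, 0.124, 0.001, 0.0]
ft_force: [0.3, 0.3, -0.6]
grip_width: 0.0175
grasp_force: 58.9
```

```bash
python3 - <<'E'
from h import *
p,Rt=tool();tip=p+Rt@np.array([.166,0,-.019]);print(p,tip,Rt[:,2])
b=bot.camera("scene");a=bot.camera("top")
F=lambda im,r,c,h=38,w=51:cv2.resize(im[r-h:r+h,c-w:c+w],(400,300),interpolation=cv2.INTER_CUBIC)
for m in masks("top","plate",1):pass
for m in masks("top","case",2):
    r=fit([("top",m)],[box(-.05,.05,-.031,.031,.012,.147)],[.5714,.242,1.775]);print("top",r)
print("expected tip px",px("scene",tip),px("top",tip))
for m in masks("top","rod",1):pass
for m in masks("scene","rod",1):pass
for m in masks("scene","case",2):
    r=fit([("scene",m)],[box(-.05,.05,-.031,.031,.102,.147)],[.5714,.242,1.775]);print("scene",r)
cv2.imwrite("pics/end.png",np.vstack([np.hstack([F(a,170,345),F(b,225,265)]),np.hstack([F(a,192,262),F(b,265,360)])]))
E
```

```text
[ 0.51659202 -0.14536227  0.08312886] [ 0.67741596 -0.10440387  0.10249556] [ 2.45527545e-03 -6.89118881e-04 -9.99996748e-01]
top case 0.81 [190. 246.] 703 (230, 265, 177, 201)
top (array([0.57625309, 0.24429628, 1.72835422]), np.float64(0.17963350347251275))
top case 0.73 [193. 276.] 646 (238, 288, 176, 208)
top (array([0.57609194, 0.15792869, 1.85673841]), np.float64(0.5356279973289625))
expected tip px (np.float64(212.43935800022723), np.float64(245.6432268868477)) (np.float64(160.84785152930115), np.float64(349.8903956647657))
top rod 0.65 [176. 356.] 105 (350, 358, 162, 192)
scene rod 0.54 [179. 269.] 262 (248, 278, 166, 211)
scene case 0.77 [258. 371.] 1388 (351, 400, 237, 283)
scene (array([0.57196859, 0.24270667, 1.756476  ]), np.float64(0.0328699779623665))
```

The tip is over the plate and the case is still in place by the scene fit. I let the arm settle, then hand in.

Emit:
move_arm --motion '[{"x":0,"y":0,"z":0,"yaw":0},{"x":0,"y":0,"z":0,"yaw":0},{"x":0,"y":0,"z":0,"yaw":0},{"x":0,"y":0,"z":0,"yaw":0}]'

```text
clock: 28.3
eef_pos: [0.5156, -0.1451, 0.0818]
tool_rot: [0.992, 0.124, -0.0, -0.0]
ft_force: [0.5, -0.2, -1.5]
grip_width: 0.0173
grasp_force: 58.9
```

```bash
python3 -c "
from h import *
print(abs(np.array(bot.get_obs()['joint_vel'])).max());print(bot.job_done())"
```

```text
0.0009789367280692686
the job is handed in; nothing more can be done
None
```

I handed the job in at about 28 s, and no verdict came back: the case is released on the column about 2 mm off by my camera fits, the rod went in until its collar met the tube and came right out, and it is held level with its tip about 10 cm above the middle of the plate.

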